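# Set the grinder's tool rest with the gap gauge

### The job

Set the tool rest of the bench grinder's left-hand wheel: slide the rest up towards the wheel until the blade of the 3 mm gap gauge, passed in from the wheel's open left-hand side, goes right through between wheel and rest with a light drag; do not force it. Then draw the gauge out, leave the rest as set, and lay the gauge back in its tray, without disturbing the right-hand rest or the other things on the bench.

Things in the scene. Friction and masses are not known exactly. Their poses are not given: they have to be found in the camera images.
- grinder: grey cast bench grinder, bolted down, 360 mm across; origin: centre of its underside. Axes: +x from the tool rests into the wheels, +y along the spindle to its left-hand open side, z up. Two pale stone wheels, 150 mm diameter, 25 mm wide, at y = +150 and -150 mm; spindle 135 mm up. Metal guards 44 mm wide leave each wheel's front open. Motor between the wheels, within 85 mm of the middle
- gap_point (a point): point of the left wheel's grinding face nearest its tool rest: front of the wheel, spindle height (135 mm above the bench), mid-width of the wheel. Fixed on the grinder, axes as the grinder's. The guard's front lip is 40 mm behind (+x) and 80 mm above this point. The wheel turns by hand but does not shift
- rest_left (a joint): travel in m of the left tool rest, which slides straight along the grinder's +x to the wheel. Gap between wheel and rest = 20 mm minus this value. Starts between 4 and 12 mm (gap 16 to 8 mm); end of travel 19.5 mm. Its clamp knob is only nipped up: the rest stays where it is put and takes about 6 N to slide either way
- rest_left_front (a point): middle of the front edge (away from the wheel) of the left tool rest, at mid-thickness: level steel plate 55 mm deep (x), 56 mm wide (y), 8 mm thick, its middle at spindle height. Its edge facing the wheel is straight with 6 mm rounded corners. Can be pushed on the front edge or pinched across its width from above; its slotted arm hangs below on the motor side. Axes as the grinder's
- rest_right_front (a point): the same point of the right-hand wheel's tool rest, which is already set and is to be left alone
- gauge_grip (a point): centre of the gap gauge's handle (wood, 80 mm long, 24 mm square). Blade: steel, 3 mm thick, 20 mm high, from the handle's end to 150 mm from this point; last 22 mm taper to 1.6 mm. +x from handle to tip, y across the blade's thickness, z up (blade on edge). One centre line; stands on the flat of its handle, this point 12 mm above its support. About 120 g, centre of mass some 30 mm ahead
- gauge_tip (a point): middle of the end of the gauge's blade, 150 mm from the handle's centre. The tapered last 22 mm are only a lead-in, which will ease a slightly tight rest back: the gauge tells the gap once the taper has passed the wheel's far side and the full 3 mm lies across the wheel
- tray: the gauge's tray: shallow open aluminium tray 240 mm (x) by 320 mm (y), rim 12 mm high, wall and floor 4 mm thick, fixed on the bench; origin at the centre of its underside, axes along its sides. The gauge starts in it, with the blade roughly towards the tray's -y
- chisel: cold chisel, 150 mm long, 16 mm thick, lying in the tray beside the gauge; bystander
- file: flat file with wooden handle, 300 mm long, lying on the bench; bystander
- hammer: hammer, 280 mm long, lying on the bench; bystander
- brush: bench brush lying on the bench; bystander
- pot: steel quenching pot, 90 mm across, 85 mm high; bystander
- bottle: clear plastic bottle, 200 mm high; bystander
- bracket: steel angle bracket, 100 by 50 by 66 mm; bystander

How it is judged (in metres and radians):
On the way:
1. the gauge's blade is right through the gap from the open left-hand side, lying along the wheel's width, and rubs on rest or wheel while the gap is at most 4.5 mm (y of gauge_tip in the frame of gap_point below -0.028 m and y of gauge_grip in the frame of gap_point above 0.05 m and x of gauge_tip in the frame of gap_point between -0.007 and 0.002 m and z of gauge_tip in the frame of gap_point between -0.012 and 0.012 m and value of joint rest_left above 0.0155 m and contact force between gauge and grinder above 0.3 N), for 0.2 s.
At the end, for the whole second after the job is handed in: The gap between the left wheel and its rest is 2.3 to 4.5 mm, and the gauge lies at rest on the tray's floor, wholly inside its rim (handle centre and blade tip within the tray, neither propped up on the rim or on the chisel) (value of joint rest_left between 0.0155 and 0.0177 m and x of gauge_grip in the frame of tray between -0.11 and 0.11 m and y of gauge_grip in the frame of tray between -0.15 and 0.15 m and x of gauge_tip in the frame of tray between -0.12 and 0.12 m and y of gauge_tip in the frame of tray between -0.16 and 0.16 m and height (world z) of gauge_grip below 0.024 m and height (world z) of gauge_tip below 0.028 m and linear speed of gauge below 0.02 m/s); the robot touches nothing.
It fails at once if the gauge is forced: more than 30 N between it and the grinder (contact force between gauge and grinder above 30 N).
It fails at once if the gauge is dropped (moves faster than 0.75 m/s while not held) (linear speed of gauge above 0.75 m/s and contact force between gauge and the fingers below 0.05 N).
It fails at once if the right-hand rest is moved by more than 2 mm (distance of rest_right_front from where it was at the start of the episode above 0.002 m).
It fails at once if another thing on the bench or in the tray is moved by more than 25 mm (distance of any of chisel, file, hammer, brush, pot, bottle, bracket from where it was at the start of the episode above 0.025 m).
It also fails if it takes over 66 s, if anything falls off the work surface, if the arm or the gripper's body presses on something with over 40 N, if the wrist force passes 120 N, or if a joint passes its speed limit or range.

### The arm

A 6-joint arm with a two-finger parallel gripper is mounted at the origin on the work surface. World frame = base frame: x ahead of the robot, y to its left, z up, the work surface at z = 0. Lengths are in mm, angles in rad, forces in N, time in s.
With the tool pointing down it reaches from about 325 to 875 mm from the base axis. Payload 4.4 kg.
Tool frame: the origin (TCP) lies on the centre line of the jaws, within the pads' length; the fingertips stand ahead of it and the grasp point (between the pads) lies 6 mm ahead of it (ctrl.tcp_to_tips is the z of the fingertips in the tool frame, in mm); z points along the fingers, y is the line along which they close (so a half turn about z gives the same grasp; the last joint's range is limited). The gripper opens to 85 mm and grips with 20 to 120 N. Pads are 22 mm wide; open, the fingers measure 114 mm over their backs; the gripper's body (76 mm by 85 mm) begins 54 mm behind the grasp point. The pads swing forward as they close: fully open they stand 13 mm farther back than shut.
Start: joints at [-1.331, 0.207, 1.542, -0, 1.393, -0.15], TCP at [218.49, -531.874, 256.282] pointing down, gripper open.
Joint ranges: [-2.73, 2.73], [-0.86, 2.22], [0.23, 2.46], [-1.11, 4.25], [0.08, 2.63], [-2.82, 2.82]. Speed limits (rad/s): [2.79, 2.79, 3.14, 3.14, 3.14, 3.14].

### API

Orientations are given as a 3x3 rotation matrix whose columns are the frame's x, y, z axes.
In Python, from plant import ctrl, sensors, optics gives the robot as it stands. Calls block until the motion is done:
- ctrl.move_ptp(position, orientation): joint-space move of the TCP to a pose.
- ctrl.move_l(position, rot=None, vel=150, threshold=None): straight line of the TCP; rot=None keeps the orientation; vel is the mean speed in mm/s. With threshold (N) it stops when the force on the tool has changed by that much, and returns True; else False.
- ctrl.set_joints(angles): joint-space move.
- ctrl.gripper_to(opening, force=None): finger opening in mm; force is the grip in N (None keeps the last); returns when the fingers have stopped.
- ctrl.hold(seconds).
- ctrl.solve_ik(position, orientation): joint angles nearest the present ones, or None.
- sensors.read_state(): the state.
- optics.grab_frame(name): name is "scene" or "top" or "wrist"; returns (picture, depth): 384x512x3 uint8, red, green, blue; 384x512 float32, mm along the optical axis (not along the pixel's ray), 0 where there is no reading.
- optics.camera_params(name): a dict with "mtx" (3x3 intrinsics, pixels), "R" (3x3) and "t" (3): a world point X has camera coordinates R X + t; the wrist camera has in their place "T_tool_cam" (4x4, takes a point from camera to tool coordinates, whose origin is the TCP and whose axes are the flange's). Camera axes: x right, y down, z forward; pixel columns grow to the right and rows downward; lengths in mm; the calibration is good to about 2 mm. A picture is of the moment at which its call begins: read the wrist's pose just before it. camera_params takes no time and is no camera call.
A pose or a line that the arm cannot do raises ctrl.MotionError and nothing moves.
- ctrl.finish_job(): hands the job in; it is judged then, once.
The state is a dict: "t": time; "q": joint angles; "qvel": joint speeds; "tau": joint torques, N m; "eef_pos": TCP position; "eef_rot": TCP orientation; "force": force on the tool from outside, world axes, zero at the start; "wrist_torque": the same for the moment, N m; "grip_width": finger opening in mm; "grasp_force": force on a finger pad.
Only numpy, scipy, OpenCV 4.12 (cv2) and the standard library are available. Lean on these libraries where they do the work, as an engineer would, in place of code of your own. Each camera call takes 0.05 s, during which the arm holds its last target. There are 200 camera calls.

## Working session

There is one attempt and no reset: what is moved stays moved. The work goes in short steps, each a Python script; the robot and the scene stay as the last script left them, time stands still between calls to the robot, and variables do not carry over. Pictures are saved under pics/ and viewed, at most 10 in all, crops included, and the job is handed in when it is done.

```bash
ls; mkdir -p pics
python3 - <<'E'
from plant import ctrl,sensors,optics
import cv2,numpy as np
for n in("scene","top"):
    im,d=optics.grab_frame(n); np.savez(f"pics/{n}.npz",im=im,d=d)
    p=optics.camera_params(n); print(n,p)
    cv2.imwrite(f"pics/{n}0.png",cv2.resize(im[:,:,::-1],(800,600)))
print(ctrl.tcp_to_tips,optics.camera_params("wrist"),sensors.read_state())
E
```

```text
pics
scene {'mtx': array([[375.94443571,   0.        , 254.88175992],
       [  0.        , 375.94443571, 198.59689333],
       [  0.        ,   0.        ,   1.        ]]), 'R': array([[-0.75311293,  0.65772064,  0.01498247],
       [ 0.3205964 ,  0.38679007, -0.86464524],
       [-0.57449009, -0.64637218, -0.50215947]]), 't': array([ 445.22231613,  -76.83167291, 1575.84022116])}
top {'mtx': array([[450.03860673,   0.        , 256.28568107],
       [  0.        , 450.03860673, 187.28280576],
       [  0.        ,   0.        ,   1.        ]]), 'R': array([[ 0.01440005, -0.99987987,  0.00573365],
       [-0.99290577, -0.01497602, -0.11795701],
       [ 0.1180287 , -0.00399439, -0.99300215]]), 't': array([ -41.07371157,  604.87604008, 1510.94127429])}
25.0 {'mtx': array([[287.80968638,   0.        , 256.68935373],
       [  0.        , 287.80968638, 191.80951867],
       [  0.        ,   0.        ,   1.        ]]), 'T_tool_cam': array([[-1.50322300e-04, -9.56514027e-01, -2.91686293e-01,
         7.39507969e+01],
       [ 9.99998769e-01,  3.11747275e-04, -1.53765455e-03,
         1.72
[... 274 characters left out ...]
,
        1.39351621e+00, -1.50500354e-01]), 'qvel': array([-0.00092002, -0.00297908, -0.00223349, -0.00118071,  0.00068335,
       -0.00191061]), 'tau': array([-1.25282746e-03, -3.84097803e+01, -2.92549092e+01, -3.41185041e-04,
        4.93603686e-03,  3.85832507e-06]), 'eef_pos': array([ 218.33901094, -531.23870629,  255.2243639 ]), 'eef_rot': array([[ 9.24988663e-01,  3.79994396e-01, -4.80994568e-04],
       [ 3.79994555e-01, -9.24986457e-01,  2.04761751e-03],
       [ 3.33169718e-04, -2.07679830e-03, -9.99997788e-01]]), 'force': array([ 0.15026284,  0.85703484, -0.14613208]), 'wrist_torque': array([0.02074023, 0.02454963, 0.02448744]), 'grasp_force': 0.0, 'grip_width': 85.94633146575818}
```

View pics/top0.png

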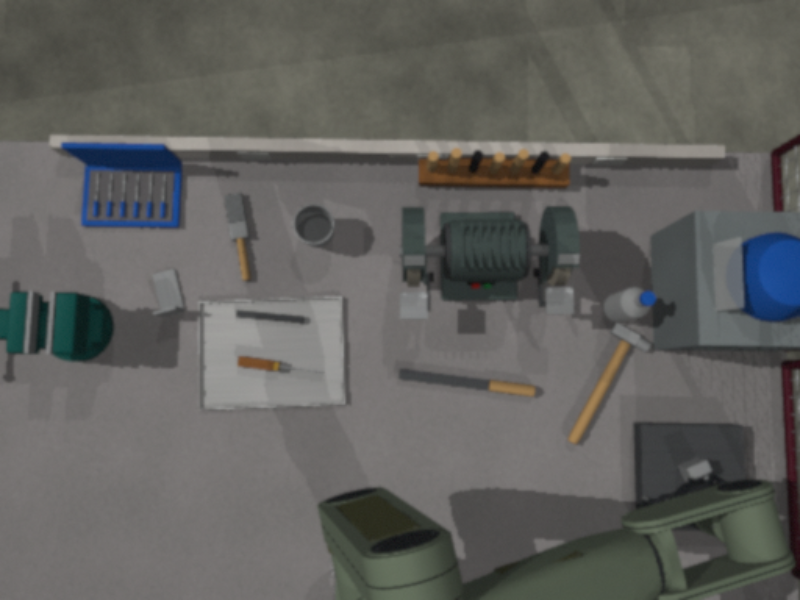

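View pics/scene0.png

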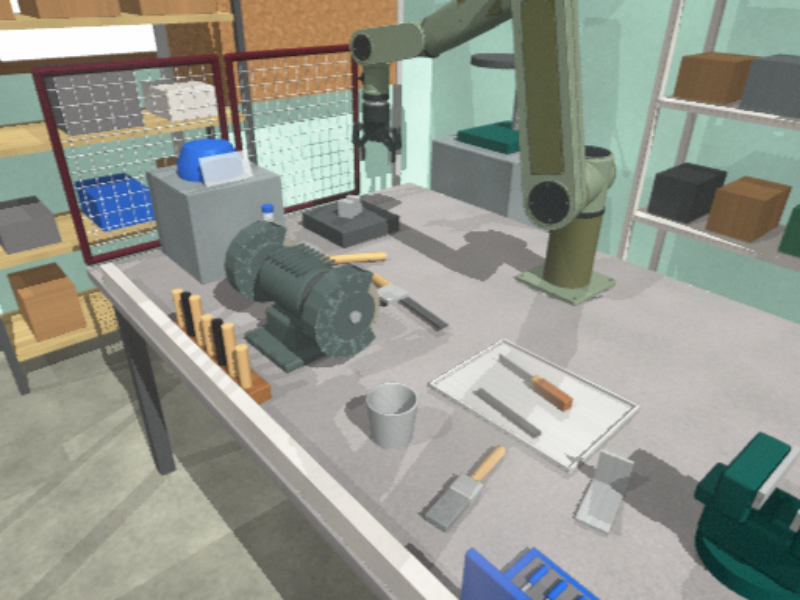

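The top view (800x600) has the left rest at (413,303) and the gauge handle at (260,365), with its blade pointing right (-y) to about (325,373). The chisel is at (272,317). Next I'll convert these to positions.

```bash
cat > h.py <<'E'
from plant import ctrl,sensors,optics
import cv2,numpy as np
def cloud(d,p,eef=None):
    K=p["mtx"];v,u=np.mgrid[:d.shape[0],:d.shape[1]]
    X=np.stack([(u-K[0,2])/K[0,0]*d,(v-K[1,2])/K[1,1]*d,d],-1)
    if eef is None: return (X-p["t"])@p["R"]
    T=p["T_tool_cam"]; X=X@T[:3,:3].T+T[:3,3]
    return X@eef[1].T+eef[0]
def wrist():
    s=sensors.read_state(); im,d=optics.grab_frame("wrist")
    return im,d,cloud(d,optics.camera_params("wrist"),(s["eef_pos"],s["eef_rot"]))
E
python3 - <<'E'
from h import *
np.set_printoptions(precision=1,suppress=True)
z=np.load("pics/top.npz"); W=cloud(z["d"],optics.camera_params("top"))
for n,u,v in [("handle0",240,362),("handle",260,365),("handle1",276,367),("blade",300,370),("rest",413,303),("rest r",560,301),("guardL",413,240),("chisel",272,317),("trayTL",203,300),("TR",342,298),("BR",344,403),("BL",204,407),("bench",300,480),("guardR",562,240),("bottle",645,298)]:
    c,r=int(u*.64),int(v*.64); print(n,np.median(W[r-1:r+2,c-1:c+2].reshape(-1,3),0))
# rest plate points
m=(abs(W[...,2]-139)<5)&(W[...,0]>500)&(W[...,0]<760)&(W[...,1]<150)&(W[...,1]>-350)
n,l,s,c=cv2.connectedComponentsWithStats(m.astype(np.uint8))
for i in range(1,n):
    if s[i][4]>30: P=W[l==i];print(s[i],P.min(0),P.max(0),np.median(P,0))
for R in ([[-1,0,0],[0,1,0],[0,0,-1]],[[0,1,0],[1,0,0],[0,0,-1]]):
  for q in ([600,0,200],[650,350,200],[640,200,150]):
    print(q,ctrl.solve_ik(np.array(q,float),np.array(R,float)))
E
```

```text
handle0 [450.9 317.7  28.3]
handle [444.7 273.7  27.9]
handle1 [441.9 239.3  26.9]
blade [435.9 187.4   7.8]
rest [575.4 -56.7 138.4]
rest r [ 582.5 -357.9  139.5]
guardL [688.5 -53.3 227.3]
chisel [551.4 251.3  21.2]
trayTL [586.5 412.6  -0.7]
TR [596.7 101.1   2. ]
BR [365.5  88.6   8.5]
BL [351.2 395.9  10.4]
bench [196.  180.2   2.4]
guardR [ 692.9 -342.8  224.6]
bottle [ 585.  -510.5  199. ]
[349 184   7  17  96] [ 556.6 -349.4  134.1] [ 608.9 -329.   143.9] [ 584.2 -338.8  138.9]
[256 187  18  17 263] [542.3 -85.9 134. ] [595.2 -30.9 143.9] [568.6 -57.  139.2]
[600, 0, 200] [-0.1  0.3  1.5 -0.   1.3 -1.7]
[650, 350, 200] [ 0.4  0.6  1.1 -0.   1.4 -1.2]
[640, 200, 150] [ 0.2  0.5  1.4 -0.   1.3 -1.4]
[600, 0, 200] [-0.1  0.3  1.5 -0.   1.3 -0.1]
[650, 350, 200] [ 0.4  0.6  1.1 -0.   1.4  0.4]
[640, 200, 150] [ 0.2  0.5  1.4 -0.   1.3  0.2]
```

Run:
```python
from h import *
np.set_printoptions(precision=2,suppress=True)
R=np.array([[-1,0,0],[0,1,0],[0,0,-1.]])
ctrl.move_ptp(np.array([480,-57,320.]),R)
ctrl.move_l(np.array([530,-57,215.]),vel=250)
im,d,W=wrist(); np.savez("pics/w1.npz",im=im,d=d,W=W)
cv2.imwrite("pics/w1.png",cv2.resize(im[:,:,::-1],(800,600)))
print(sensors.read_state()["t"],sensors.read_state()["eef_pos"])
m=(abs(W[...,2]-139)<3)&(W[...,0]>500)&(W[...,0]<700)
n,l,s,c=cv2.connectedComponentsWithStats(m.astype(np.uint8))
for i in range(1,n):
    if s[i][4]>100: P=W[l==i];print(s[i],P.min(0),P.max(0),np.median(P,0));print(cv2.minAreaRect(P[:,:2].astype(np.float32)))
```

```text
2.7333 [530.63 -57.57 216.49]
[ 215  222   76   68 4871] [539.12 -89.92 136.01] [595.49 -32.96 141.51] [565.14 -61.15 139.48]
((567.5374755859375, -61.49532699584961), (56.1506462097168, 55.97500228881836), 1.5233333110809326)
[240 298  31   7 173] [605.03 -72.49 136.04] [607.81 -48.35 141.92] [606.28 -59.6  139.08]
((606.3984375, -60.41884231567383), (2.6272308826446533, 24.143625259399414), 0.4788493514060974)
[156 312  25  34 189] [ 619.07 -141.03  136.02] [ 651.49 -124.23  141.91] [ 625.38 -129.33  138.63]
((632.8366088867188, -127.90399169921875), (36.46343231201172, 10.764955520629883), 27.599000930786133)
```

View pics/w1.png

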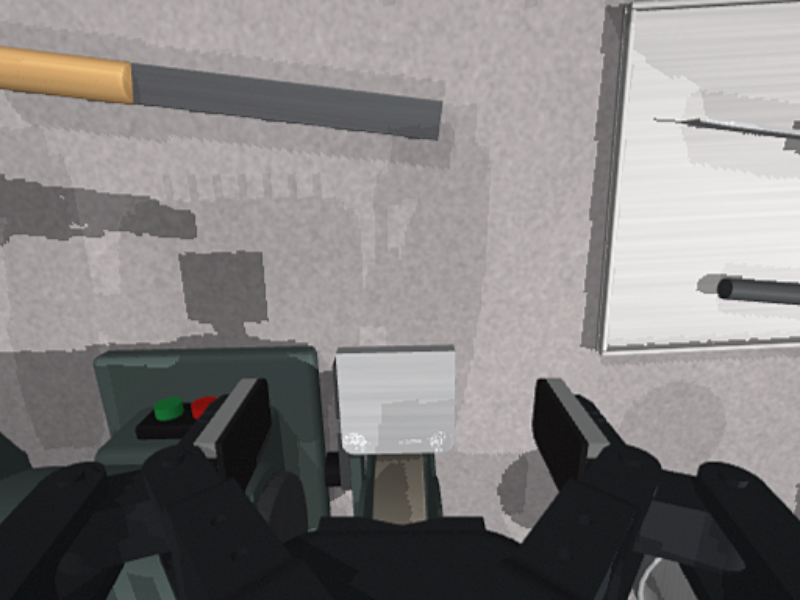

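Close view: the rest plate spans (337-455, 347-452), with a gap of about 10 mm to the wheel front at row ~455. The grinder's yaw is about 1.5°. I'll touch off the wheel with closed fingers, using a light force threshold, then push the rest from its front edge.

```bash
cat >> h.py <<'E'
yaw=0.025; c,s_=np.cos(yaw),np.sin(yaw)
G=np.array([606.,-60.5,135.]); RG=np.array([[c,-s_,0],[s_,c,0],[0,0,1]])
g2w=lambda x,y,z: G+RG@np.array([x,y,z],float)
w2g=lambda: RG.T@(sensors.read_state()["eef_pos"]-G)
RP=RG@np.array([[-1,0,0],[0,1,0],[0,0,-1.]])
RI=RG@np.array([[0,1,0],[1,0,0],[0,0,-1.]])
np.set_printoptions(precision=2,suppress=True)
E
python3 - <<'E'
from h import *
ctrl.gripper_to(0,40)
ctrl.move_l(g2w(-45,0,60),RP,vel=200)
ctrl.move_l(g2w(-30,0,34),vel=80); ctrl.hold(.2)
print("pre",w2g(),sensors.read_state()["force"],sensors.read_state()["grip_width"])
r=ctrl.move_l(g2w(-4,0,34),vel=15,threshold=2)
print(r,w2g(),sensors.read_state()["force"],sensors.read_state()["t"])
ctrl.move_l(g2w(-25,0,34),vel=100);ctrl.hold(.1); print(w2g())
E
```

```text
pre [-29.81  -0.1   34.49] [ 0.06 -0.6   1.86] 0.10417505484990591
True [-10.17   0.11  33.21] [ 0.33  0.12 -0.16] 5.8083
[-24.8   -0.01  33.96]
```

Run:
```python
from h import *
f=lambda: RG.T@sensors.read_state()["force"]
ctrl.move_l(g2w(-14,0,34),vel=60);ctrl.hold(.3);print(w2g(),f())
for x in (-12,-11,-10.5,-10,-9.5,-9,-8.5,-8):
    ctrl.move_l(g2w(x,0,34),vel=20);ctrl.hold(.1)
    F=np.mean([(f(),ctrl.hold(.01))[0] for _ in range(5)],0); print(x,w2g(),F)
    if abs(F[0])>5: break
ctrl.move_l(g2w(-25,0,34),vel=100); print(sensors.read_state()["t"])
```

```text
[-14.16   0.03  33.93] [-0.44 -0.27  0.03]
-12 [-12.01  -0.02  34.02] [-0.36 -0.   -0.14]
-11 [-11.01  -0.    34.  ] [ 0.17  0.04 -0.01]
-10.5 [-10.49  -0.    34.01] [-0.08 -0.37  0.03]
-10 [-10.     0.    33.99] [-0.17 -0.22  0.05]
-9.5 [-9.75  0.01 33.96] [-1.28 -0.01  0.59]
-9 [-9.57 -0.   33.89] [-4.1  -0.33  2.49]
-8.5 [-9.51  0.02 33.82] [-6.17 -0.59  3.48]
9.8917
```

Run:
```python
from h import *
f=lambda: RG.T@sensors.read_state()["force"]
ctrl.move_l(g2w(-30,0,70),vel=250); ctrl.move_l(g2w(-95,0,70),vel=250); ctrl.move_l(g2w(-95,0,20),vel=250)
ctrl.move_l(g2w(-82,0,20),vel=120); x=-80
while x<-62:
    ctrl.move_l(g2w(x,0,20),vel=20);ctrl.hold(.08); p=w2g(); print(x,p,f())
    e=-69.0-p[0]
    if e<0.15: break
    x+=min(2,max(e*.6,.2))
ctrl.move_l(g2w(-90,0,20),vel=150);ctrl.move_l(g2w(-90,0,90),vel=250)
print(sensors.read_state()["t"])
```

```text
-80 [-80.16  -0.    20.21] [ 0.2  -0.41 -0.4 ]
-78 [-78.06   0.    19.96] [ 0.27 -0.43  0.41]
-76 [-76.4    0.09  19.78] [-1.24  0.49  1.88]
-74 [-75.2    0.06  19.74] [-5.46  0.03  2.81]
-72 [-73.29   0.09  19.73] [-5.44 -0.32  3.39]
-70 [-71.28   0.08  19.74] [-5.7  -0.4   2.77]
-68.62974847847119 [-69.98   0.08  19.72] [-5.35 -0.99  3.42]
-68.03979964496419 [-69.47   0.09  19.74] [-4.86  0.17  2.45]
-67.76061104156017 [-69.24   0.1   19.74] [-6.44 -0.17  3.34]
-67.56061104156016 [-69.04   0.07  19.74] [-5.9  -0.79  2.96]
15.2667
```

Run:
```python
from h import *
R=np.array([[0,1,0],[1,0,0],[0,0,-1.]])
ctrl.move_ptp(np.array([445,255,200.]),R); ctrl.gripper_to(60,40)
im,d,W=wrist(); np.savez("pics/w2.npz",im=im,d=d,W=W)
cv2.imwrite("pics/w2.png",cv2.resize(im[:,:,::-1],(800,600)))
m=(W[...,2]>22)&(W[...,2]<36)&(W[...,0]>400)&(W[...,0]<490)&(W[...,1]>200)&(W[...,1]<345)
n,l,s,c=cv2.connectedComponentsWithStats(m.astype(np.uint8))
for i in range(1,n):
    if s[i][4]>60: P=W[l==i];print(s[i],np.median(P,0),cv2.minAreaRect(P[:,:2].astype(np.float32)))
m=(W[...,2]>10)&(W[...,2]<24)&(W[...,0]>400)&(W[...,0]<490)&(W[...,1]>100)&(W[...,1]<345)
n,l,s,c=cv2.connectedComponentsWithStats(m.astype(np.uint8))
for i in range(1,n):
    if s[i][4]>40: P=W[l==i];print(s[i],np.median(P,0),cv2.minAreaRect(P[:,:2].astype(np.float32)))
fl=(abs(W[...,0]-400)<10)&(abs(W[...,1]-250)<30);print("floor",np.median(W[fl],0),sensors.read_state()["t"])
```

```text
[ 243  112   32  114 2073] [446.4  277.62  28.16] ((444.4427490234375, 260.3224792480469), (119.9498291015625, 23.972976684570312), 83.15019989013672)
floor [393.95 260.36 236.47] 17.8417
```

View pics/w2.png

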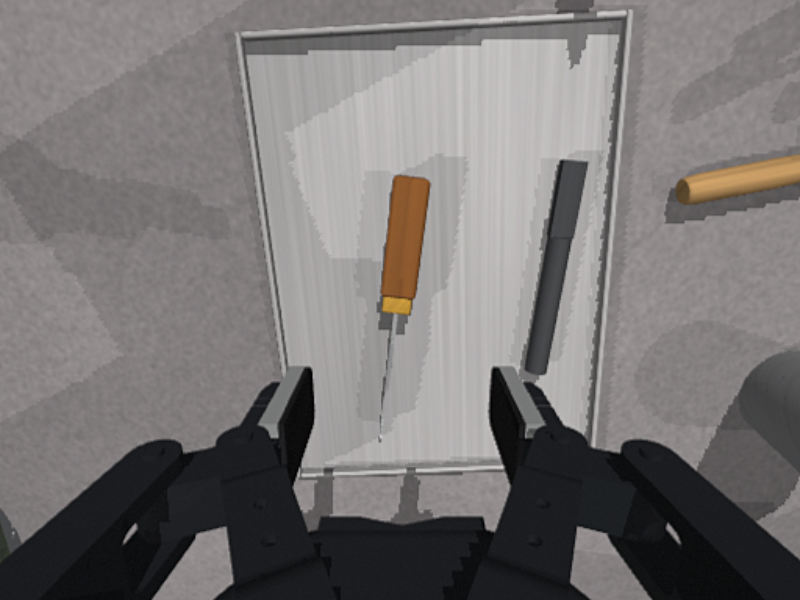

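The gauge handle (brown) spans (383-430, 177-297), with its blade to (380,440). The chisel is well clear at (560,265). I'll grasp it slightly ahead of the handle centre.

Run:
```python
from h import *
a,b=.119,.993
R=np.array([[a,b,0],[b,-a,0],[0,0,-1.]]); U,_,V=np.linalg.svd(R); R=U@V
ctrl.move_l(np.array([445.6,270.2,70.]),R,vel=250)
ctrl.move_l(np.array([445.6,270.2,31.5]),vel=80); ctrl.hold(.2); p=sensors.read_state()["eef_pos"]
print(p); ctrl.gripper_to(15,80); s=sensors.read_state(); print(s["grip_width"],s["grasp_force"],s["eef_pos"])
ctrl.move_l(np.array([445.6,270.2,60.]),vel=60)
ctrl.move_l(np.array([445.6,270.2,230.]),vel=250)
ctrl.move_ptp(g2w(-2,210,60),RI)
ctrl.move_l(g2w(-2,182,15.5),vel=150); ctrl.hold(.3)
print(w2g(),sensors.read_state()["force"],sensors.read_state()["t"],sensors.read_state()["grip_width"])
im,d,W=wrist(); np.savez("pics/w3.npz",im=im,d=d,W=W)
cv2.imwrite("pics/w3.png",cv2.resize(im[150:,100:400,::-1],(800,624))[:600])
im,d=optics.grab_frame("top"); cv2.imwrite("pics/t3.png",cv2.resize(im[120:240,200:340,::-1],(700,600),interpolation=cv2.INTER_CUBIC))
```

```text
[446.11 270.41  32.03]
22.363891375408485 80.17600536346436 [446.06 270.38  32.02]
[ -1.38 182.5   16.59] [-0.24  0.24  0.44] 22.8417 22.118453293135865
```

View pics/w3.png

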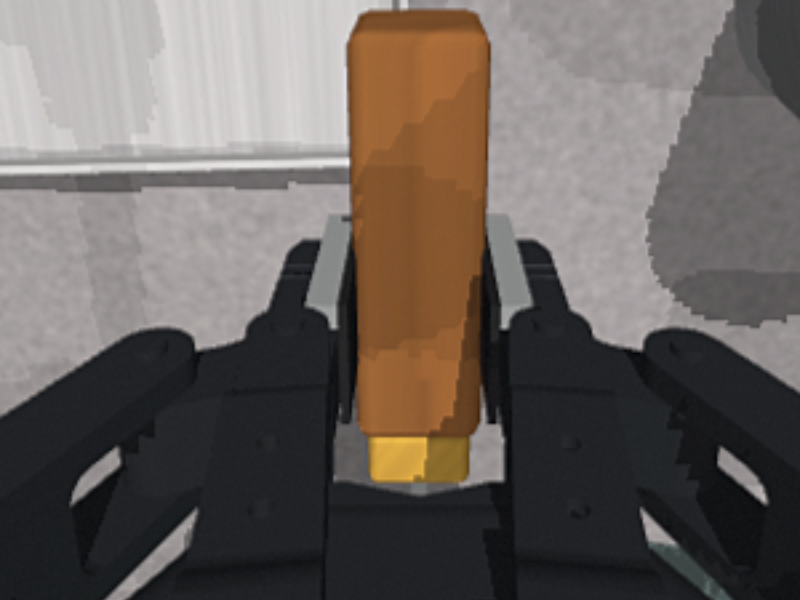

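View pics/t3.png

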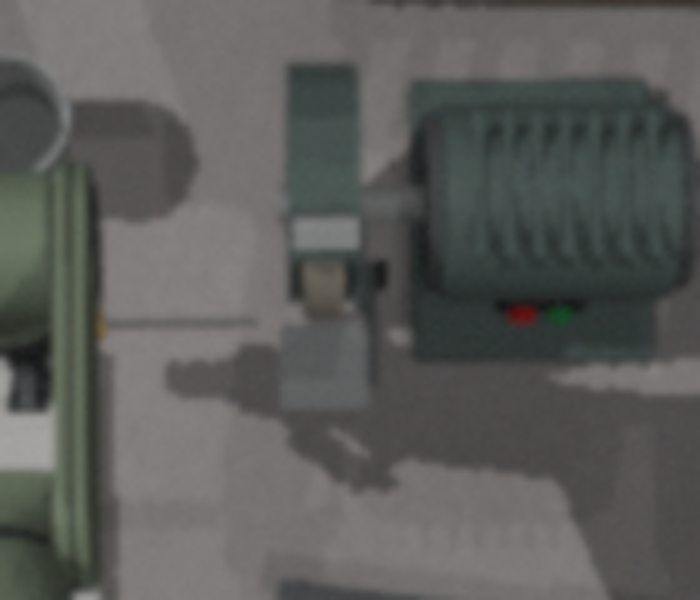

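The crop shows the blade at row 322, in line with the wheel/rest boundary at rows ~318-323. Its tip is at column 258, short of the rest edge at 282. Next is a slow insertion with force monitoring.

```bash
cat >> h.py <<'E'
def F(n=4): return np.mean([(RG.T@sensors.read_state()["force"],ctrl.hold(.01))[0] for _ in range(n)],0)
E
python3 - <<'E'
from h import *
x=-2.0
ctrl.move_l(g2w(x,172,15.5),vel=60); f0=F(); print(w2g(),f0)
y=172
while y>106:
    y-=4; st=ctrl.move_l(g2w(x,y,15.5),vel=30,threshold=5); f=F()-f0; print(y,st,w2g(),f)
    if st or abs(f[1])>4: break
    if abs(f[0])>1.5: x+=np.sign(f[0])*.3
print(sensors.read_state()["t"])
E
```

```text
[ -1.99 171.52  15.45] [-0.35 -0.33 -0.97]
168 False [ -2.02 167.91  15.46] [ 0.25  0.24 -0.02]
164 False [ -2.   163.89  15.49] [ 0.84  0.09 -0.08]
160 False [ -1.99 159.85  15.49] [ 0.63  0.41 -0.36]
156 False [ -1.99 155.86  15.5 ] [ 0.53  0.42 -0.06]
152 False [ -2.   151.86  15.51] [ 0.06  0.15 -0.47]
148 False [ -2.   147.87  15.49] [0.26 0.35 0.1 ]
144 False [ -1.91 143.81  15.55] [0.25 0.5  0.23]
140 False [ -1.82 139.73  15.57] [ 0.97 -0.39 -0.11]
136 False [ -1.85 135.69  15.55] [ 0.92 -0.14 -0.21]
132 False [ -1.9  131.68  15.52] [ 1.16 -0.04 -0.2 ]
128 False [ -1.92 127.67  15.49] [ 1.76 -0.71 -0.33]
124 False [ -1.82 123.78  15.42] [0.76 0.01 0.27]
120 False [ -1.8  119.81  15.45] [ 0.7  -0.24 -0.06]
116 False [ -1.77 115.87  15.46] [ 0.17  0.36 -0.73]
112 False [ -1.73 111.87  15.47] [ 0.03  0.1  -0.4 ]
108 False [ -1.69 107.86  15.51] [-0.12  0.36 -0.06]
104 False [ -1.68 103.83  15.49] [-0.11  0.35 -0.17]
28.675
```

Run:
```python
from h import *
x0=-1.7
ctrl.move_l(g2w(x0,104,15.5),vel=20); f0=F(8); print(f0)
for sg in(1,-1):
    x=x0
    for k in range(10):
        x+=.3*sg; ctrl.move_l(g2w(x,104,15.5),vel=15); f=F(8)-f0; print(round(x,2),w2g()[:2],f)
        if abs(f[0])>3: break
    ctrl.hold(.4); ctrl.move_l(g2w(x0,104,15.5),vel=20)
print(sensors.read_state()["t"])
```

```text
[-0.1  -0.18 -1.  ]
-1.4 [ -1.45 104.07] [-0.29  0.    0.04]
-1.1 [ -1.33 104.07] [-1.06  0.42  0.3 ]
-0.8 [ -1.17 104.08] [-2.22  0.75  0.86]
-0.5 [ -1.   104.06] [-3.57  0.63  0.95]
-2.0 [ -1.4  103.85] [-0.34  0.16 -0.48]
-2.3 [ -1.79 103.85] [ 0.21 -0.05 -0.05]
-2.6 [ -1.98 103.85] [ 2.17 -0.22 -0.35]
-2.9 [ -2.14 103.86] [ 3.8  -0.6  -0.18]
32.825
```

The play between contacts is about 0.4 mm, so the gap is about 3.4 mm. That is the light drag we want, and rubbing was held on both sides. Now I'll withdraw the gauge and return it to the tray.

Run:
```python
from h import *
a,b=.119,.993
R=np.array([[a,b,0],[b,-a,0],[0,0,-1.]]); U,_,V=np.linalg.svd(R); R=U@V
f0=F()
for y in (95,99,103) : pass
st=ctrl.move_l(g2w(-1.65,145,15.5),vel=40,threshold=8); print(st,w2g(),F()-f0)
ctrl.move_l(g2w(-1.65,190,15.5),vel=100,threshold=10)
ctrl.move_l(g2w(-1.65,210,80),vel=150)
ctrl.move_ptp(np.array([445.6,270.2,200.]),R)
ctrl.move_l(np.array([445.6,270.2,55.]),vel=200)
ctrl.hold(.2); st=ctrl.move_l(np.array([445.6,270.2,31.6]),vel=25,threshold=4); ctrl.hold(.2)
s=sensors.read_state(); print(st,s["eef_pos"],s["force"],s["t"])
```

```text
False [ -1.98 145.04  15.32] [-1.92  0.46 -1.36]
True [445.19 270.02  32.03] [-0.56 -0.53  5.29] 38.2
```

Run:
```python
from h import *
ctrl.gripper_to(50); ctrl.hold(.2)
p=sensors.read_state()["eef_pos"]
ctrl.move_l(np.array([p[0],p[1],120.]),vel=100)
ctrl.move_l(np.array([p[0],p[1],230.]),vel=200)
# look at rest from the same spot as before, and the tray
ctrl.move_ptp(np.array([480,-57,280.]),np.array([[-1,0,0],[0,1,0],[0,0,-1.]]))
ctrl.gripper_to(85)
ctrl.move_l(np.array([530,-57,215.]),vel=200); ctrl.hold(.3)
im,d,W=wrist(); cv2.imwrite("pics/w5.png",cv2.resize(im[:,:,::-1],(800,600)))
m=(abs(W[...,2]-139)<3)&(W[...,0]>500)&(W[...,0]<615)&(abs(W[...,1]+60)<40)
n,l,s,c=cv2.connectedComponentsWithStats(m.astype(np.uint8))
for i in range(1,n):
    if s[i][4]>60: P=W[l==i];print(s[i],P.min(0),P.max(0),cv2.minAreaRect(P[:,:2].astype(np.float32)))
ctrl.move_l(np.array([450,-57,300.]),vel=250)
im,d=optics.grab_frame("scene"); cv2.imwrite("pics/s5.png",cv2.resize(im[190:340,220:440,::-1],(800,545)))
print(sensors.read_state()["t"])
```

```text
[ 215  230   76   75 4876] [546.46 -89.97 136.03] [608.38 -33.11 141.99] ((577.5724487304688, -61.44837188720703), (61.53911590576172, 56.182777404785156), 0.8453686237335205)
44.575
```

View pics/w5.png

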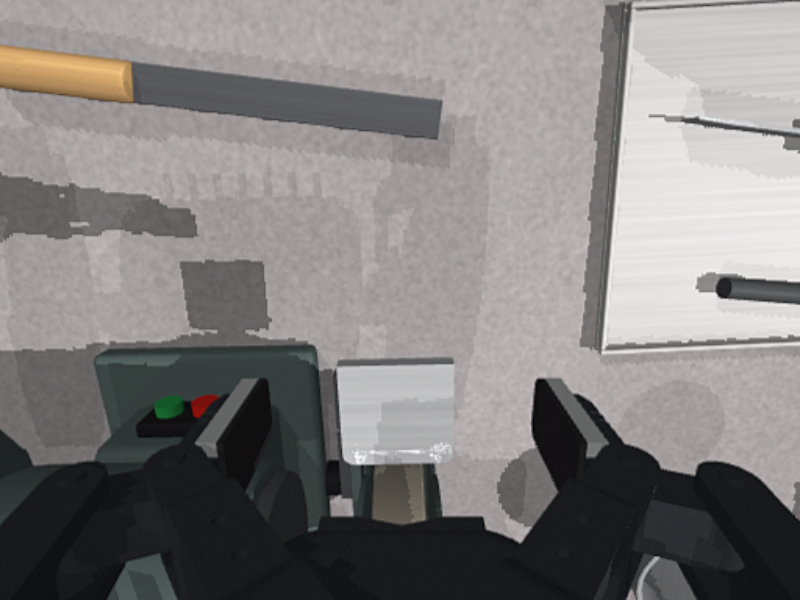

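View pics/s5.png

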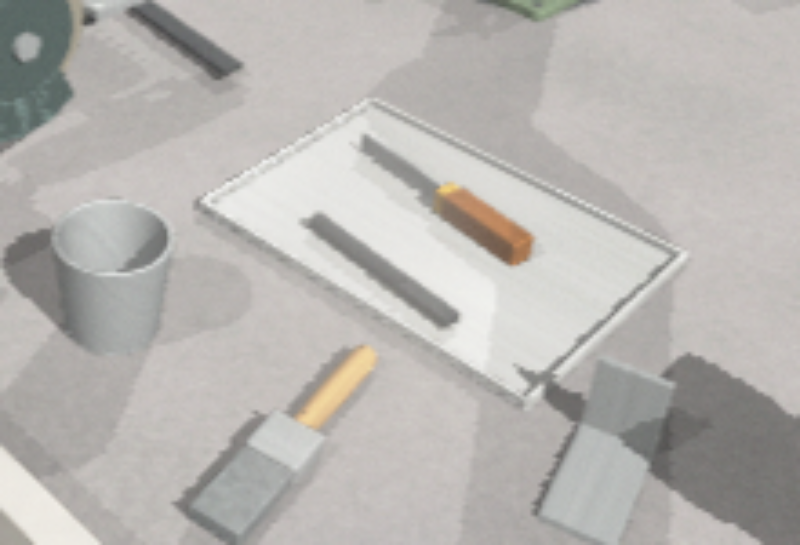

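The gauge lies flat in its tray at (445,200) in the scene crop, clear of the chisel. The rest stands close to the wheel with its plate at (337-455, 360-463), about 7.4 mm further in than at the start. Handing in.

```bash
python3 -c "
from plant import ctrl
print(ctrl.finish_job())"
```

```text
the job is handed in; nothing more can be done
None
```

The job is handed in, though no verdict came back: the left rest is set to a gap of about 3.4 mm, the gauge went right through with a light drag (under 4 N) and is back in its tray, and the robot never touched the right-hand rest or the other items.

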